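# Close the film tin under its inner lid and keep the outer lid in hand

## Task

The open microfilm tin is to stay under its inner lid while its outer lid goes for relabelling: take the steel bail that stands astride the tin and drape it over the low rail so that it hangs balanced there with one leg on each side of the bar, then carry the two nested lids together by the inner lid's black knob, seat them fully on the tin and let go of the knob. Then take the outer lid alone by its neck and lift it straight up, leaving the inner lid seated and undisturbed, and finish while still holding the outer lid level over the tin, wholly clear above the knob. Never part the lids anywhere but on the tin, and leave the other things on the table where they are.

Things in the scene. Friction and masses are not known exactly. Their poses are not given: they have to be found in the camera images.
- tin: Open round aluminium tin fixed to the table, black film reel inside: outside diameter 96 mm, inside 90 mm, rim 90 mm above the table, foot 112 mm across. Origin: centre of its underside, z up. The bail stands astride it at the start. When seated, the inner lid's origin is 78 mm and the outer lid's origin 95 mm above this one, on the tin's axis.
- bail: Loose steel bail, about 0.22 kg: inverted U of strip 24 mm wide. Origin: middle of the crossbar's underside, x along the crossbar, z up. Crossbar 124 mm long, 4 mm thick, at first on the tin's rim; legs at x = -60 and 60 mm, outside the tin, down to 72 mm below the origin, with rubber feet 10 mm thick. Under the middle an open V saddle: apex at the origin, 40 mm wide 12 mm down.
- bail_grip (a point): On the bail's z axis, 26 mm above its origin: where to grip its black grip block from above (18 x 18 mm, sides along the bail's x and y, from 4 to 38 mm above the origin).
- rail: Low steel rail fixed to the table: horizontal round bar 12 mm thick, 150 mm long along the body's y, axis 150 mm above the table, on a post at each end (feet 90 mm long in x). Origin: on the table under the bar's middle.
- rail_mid (a point): Middle of the rail's bar, on its axis; same axes as the rail. With the bail draped, its saddle sits on the bar, its crossbar (bail x) square across the bar (along rail x, either way round) and its origin about 7 mm above this point.
- inner_lid: Loose aluminium inner lid, about 0.2 kg, standing on the table at the start, nested in the outer lid. Origin: centre of its underside, z up. Plug 80 mm across (70 mm at the foot) from 0 to 12 mm, which enters the tin's mouth; flange 102 mm across from 12 to 17 mm, which rests on the tin's rim; black round knob 20 mm across from 17 to 77 mm, up through the outer lid's neck.
- knob_grip (a point): On the inner lid's axis, 71 mm above its origin: where to grip its knob, which stands 28 mm out of the outer lid's neck when nested. Lifting here carries both lids, the outer lid riding loosely on the flange (2.5 mm sideways play).
- outer_lid: Loose aluminium outer lid, about 0.16 kg, 114 mm across. Origin: centre of the underside of its flat top, z up; nested, it lies 17 mm above the inner lid's origin. Top 4 mm thick; skirt (inside diameter 107 mm) down to 14 mm below the origin; round neck from 4 to 32 mm above it.
- neck_grip (a point): On the outer lid's axis, 26 mm above its origin: where to grip its round neck (40 mm across, hole 28 mm) from above to lift this lid alone. Nested, the knob stands up through the neck, its top 34 mm above this point.
- stamp: Bystander: wooden hand stamp, turned, 32 mm across, 58 mm tall; origin centre of underside
- tape_roll: Bystander: small cardboard-brown roll of tape lying flat, 44 mm across, 18 mm tall; origin centre of underside
- stapler: Bystander: black and grey desk stapler, 120 x 34 x 50 mm; origin centre of underside
- hole_punch: Bystander: black and grey two-hole punch, 75 x 100 x 70 mm; origin centre of underside
- pen_mug: Bystander: white mug with pens, 76 mm across, 90 mm tall (pens to 145 mm); origin centre of underside
- reel_carton: Bystander: cardboard carton, 90 x 90 x 36 mm; origin centre of underside
- glue_jar: Bystander: white glue jar, 44 mm across, 59 mm tall; origin centre of underside
Mind the look-alikes: they are no part of the job. What is shaped like the inner_lid but yellow is not meant.

How it is judged:
By the outcome, as a careful person would: the job done as asked, in the order asked, and still so for the second after the job is handed in, while the arm keeps its last pose, push and grip.
It also fails if it takes over 64 s, if anything falls off the work surface, if the arm or the gripper's body presses on something with over 40 N, if the wrist force passes 120 N, or if a joint passes its speed limit or range.

## Robot

A 6-joint arm with a two-finger parallel gripper is mounted at the origin on the work surface. World frame = base frame: x ahead of the robot, y to its left, z up, the work surface at z = 0. Lengths are in m, angles in rad, forces in N, time in s.
With the tool pointing down it reaches from about 0.35 to 0.725 m from the base axis. Payload 4.3 kg.
Tool frame: the origin (TCP) lies midway between the tips of the shut fingers; the grasp point (between the pads) lies bot.grip_depth behind it (bot.grip_depth is the distance from the TCP to the grasp point, in m); z points along the fingers, y is the line along which they close (so a half turn about z gives the same grasp; the last joint's range is limited). The gripper opens to 85 mm and grips with 20 to 120 N. Pads are 22 mm wide; open, the fingers measure 114 mm over their backs; the gripper's body (76 mm by 85 mm) begins 54 mm behind the grasp point. The pads swing forward as they close: fully open they stand 13 mm farther back than shut.
Start: joints at [1.196, 0.377, 0.081, 1.274, 0, 1.46], TCP at [0.15, 0.555, 0.231] pointing down, gripper open.
Joint ranges: [-2.72, 2.72], [-0.84, 1.66], [-1.02, 1.22], [-1.77, 2.12], [-1.37, 1.28], [-3.14, 3.14]. Speed limits (rad/s): [2.57, 2.57, 3.14, 3.14, 3.14, 3.14].

## Interface

Orientations are given as a 3x3 rotation matrix whose columns are the frame's x, y, z axes.
In Python, from station import bot, vision, finder gives the robot as it stands.
- The arm moves only by the tool drive_tool, never from a script. Its argument "series" is a list that holds one entry, the list of rows, each a list of 7 numbers: the finger opening in m, from 0 to 0.0854, then the shift along the tool's x, y, z in m, then the turn, a rotation vector about the tool's x, y, z in rad. In form: [[[grip, dx, dy, dz, rx, ry, rz], ...]]. A call has exactly 10 rows; each row is the pose to reach, as a shift and turn from the pose commanded when the call began, along the tool's axes at that moment; what a row does not reach only later rows make up. A row lasts 1/12 s, in which the tool goes at most 41.7 mm and 7.16 degrees, less where a joint would pass 70% of its speed; a pose out of reach is approached as far as the arm can. A call with a gripper value outside its range is refused whole. The fingers move at their own pace and stop on an object; the grip force is fixed at half the most. Time passes only in rows, so rows that repeat a pose let the fingers close, or fill a call up. It gives the time, the measured TCP pose, the force, the opening and the grip force at its end, in the units of the state.
- bot.get_obs(): the state, without advancing time (a new reading comes with each control period).
- vision.camera(name): name is "scene" or "top" or "wrist"; returns a dict with "img" (420x560x3 uint8, blue, green, red), "range_z" (420x560 float32, m along the optical axis (not along the pixel's ray), 0 where there is no reading), "fx", "fy", "cx", "cy" (pixels), "dist" ([k1, k2, p1, p2, k3] as OpenCV has them; the pictures are not rectified), "rvec" (rotation vector, rad) and "tvec" (3), from world to camera coordinates, as OpenCV has them; the wrist camera has in their place "hand_eye" (4x4, takes a point from camera to tool coordinates, whose origin is the TCP and whose axes are the flange's). Camera axes: x right, y down, z forward; pixel columns grow to the right and rows downward; lengths in m; the calibration is good to about 2 mm. A picture is of the moment at which its call begins: read the wrist's pose just before it.
- bot.job_done(): hands the job in; it is judged then, once.
Trained networks look in a picture, given as the dict that the camera call returned (one of the last four; its "shot" number tells which), for a name from the list of things; names that differ only in an ending like _2 or _b are one class to them, and where a whole thing is asked for, a point or a joint stands for the part that bears it (a point fixed in the world has none). Each returns a list of dicts, best first, with "p" (0 to 1); they miss things now and then, are a little off and sometimes report something else, mostly with a low value. They report only what shows in the picture. A call takes as long as a camera call. They do not tell look-alikes from the thing itself.
- finder.masks_of(picture, query): "region" (420x560 bool, what is visible of it) and "extent" ([centre column, centre row, width, height] in pixels, round what is visible of it).
The state is a dict: "time_s": time; "joint_pos": joint angles; "qd": joint speeds; "joint_torque": joint torques, N m; "tcp_pos": TCP position; "ee_rot": TCP orientation; "contact_force": force on the tool from outside, world axes, zero at the start; "wrist_torque": the same for the moment, N m; "finger_gap": finger opening in m; "gripper_force": force on a finger pad.
Only numpy, scipy, OpenCV 4.12 (cv2) and the standard library are available. Lean on these libraries where they do the work, as an engineer would, in place of code of your own. Each camera call takes 0.05 s, during which the arm holds its last target. There are 200 camera calls.

## Working session

There is one attempt and no reset: what is moved stays moved. The work goes in short steps, Python scripts to look and compute and a tool call to move; the robot and the scene stay as the last step left them, time stands still between calls to the robot, and variables do not carry over. Pictures are saved under pics/ and viewed, at most 10 in all, crops included, and the job is handed in when it is done.

Besides the shell and the picture viewer there is one more tool, called after "Emit:" as name([rows], argument=value, ...), one row to a line, values as JSON. drive_tool: Moves the arm, as the interface text tells. Its arguments: {"type":"object","properties":{"series":{"type":"array"}},"required":["series"]}

```bash
mkdir -p pics; ls
cat > h.py <<'E'
import numpy as np, cv2
from station import bot, vision, finder
def pts(p, m, obs=None):
    v,u=np.where(m&(p["range_z"]>0)); z=p["range_z"][v,u].astype(float)
    K=np.array([[p["fx"],0,p["cx"]],[0,p["fy"],p["cy"]],[0,0,1.]])
    n=cv2.undistortPoints(np.c_[u,v].astype(float).reshape(-1,1,2),K,np.array(p["dist"],float)).reshape(-1,2)
    c=np.c_[n*z[:,None],z]
    if "rvec" in p:
        R=cv2.Rodrigues(np.array(p["rvec"],float))[0]; return (c-np.array(p["tvec"]).ravel())@R
    H=np.array(p["hand_eye"]); t=c@H[:3,:3].T+H[:3,3]
    return t@np.array(obs["ee_rot"]).T+np.array(obs["tcp_pos"])
E
python3 - <<'E'
from h import *
print({k:np.round(v,3) for k,v in bot.get_obs().items()},bot.grip_depth)
for n in ["top","scene"]:
    p=vision.camera(n); cv2.imwrite(f"pics/{n}0.png",p["img"])
    for q in ["tin","bail","bail_grip","rail","inner_lid","outer_lid","stamp","tape_roll","stapler","hole_punch","pen_mug","reel_carton","glue_jar"]:
        for r in finder.masks_of(p,q)[:3]:
            if r["p"]<.3: continue
            P=pts(p,r["region"])
            if len(P)<5: continue
            print(n,q,round(r["p"],2),np.round(r["extent"]),"med",np.round(np.median(P,0),3),"lo",np.round(np.percentile(P,2,0),3),"hi",np.round(np.percentile(P,98,0),3))
E
```

```text
pics
{'time_s': np.float64(0.0), 'joint_pos': array([1.196, 0.378, 0.08 , 1.274, 0.   , 1.46 ]), 'qd': array([ 0.001, -0.001,  0.001,  0.   , -0.   , -0.001]), 'joint_torque': array([ 0.0000e+00, -4.6360e+01,  2.6988e+01,  2.1000e-02,  0.0000e+00,
        0.0000e+00]), 'tcp_pos': array([0.15 , 0.554, 0.23 ]), 'ee_rot': array([[-0.965,  0.262, -0.001],
       [ 0.262,  0.965, -0.002],
       [ 0.   , -0.002, -1.   ]]), 'contact_force': array([-0.082,  0.144,  0.223]), 'wrist_torque': array([-0.015, -0.004,  0.006]), 'gripper_force': np.float64(0.0), 'finger_gap': np.float64(0.085)} 0.0187
top tin 0.8 [393. 213.  46.  46.] med [ 0.584 -0.279  0.055] lo [ 0.54  -0.342  0.002] hi [ 0.634 -0.246  0.091]
top bail 0.91 [397. 211.  27.  52.] med [ 0.588 -0.295  0.093] lo [ 0.531 -0.326  0.005] hi [ 0.648 -0.271  0.128]
top bail_grip 0.62 [398. 208.  25.  53.] med [ 0.595 -0.294  0.093] lo [ 0.532 -0.319 -0.   ] hi [ 0.663 -0.271  0.128]
top rail 0.88 [169. 236.  81.  43.] med [0.522 0.264 0.01 ] lo [ 0.477  0.188 -0.001] hi [0.571 0.365 0.157]
top inner_lid 0.84 [300. 288.  39.  37.] med [ 0
[... 2748 characters left out ...]
pen_mug 0.74 [124. 233.  20.  68.] med [ 0.625 -0.288  0.091] lo [ 0.536 -0.318  0.022] hi [ 0.656 -0.27   0.126]
scene reel_carton 0.83 [191. 169.  45.  33.] med [ 0.356 -0.227  0.032] lo [ 0.292 -0.277 -0.003] hi [ 0.386 -0.182  0.036]
scene reel_carton 0.64 [407. 239.  97.  85.] med [0.533 0.284 0.01 ] lo [0.489 0.192 0.   ] hi [0.58  0.358 0.154]
scene reel_carton 0.46 [281. 312.  24.  32.] med [0.732 0.046 0.049] lo [0.705 0.025 0.005] hi [0.74  0.065 0.06 ]
scene glue_jar 0.94 [280. 311.  26.  34.] med [0.731 0.046 0.049] lo [0.704 0.025 0.004] hi [0.74  0.064 0.06 ]
scene glue_jar 0.45 [175. 307.  59.  51.] med [ 0.757 -0.149  0.054] lo [ 0.702 -0.197  0.004] hi [ 0.773 -0.107  0.065]
```

View pics/top0.png

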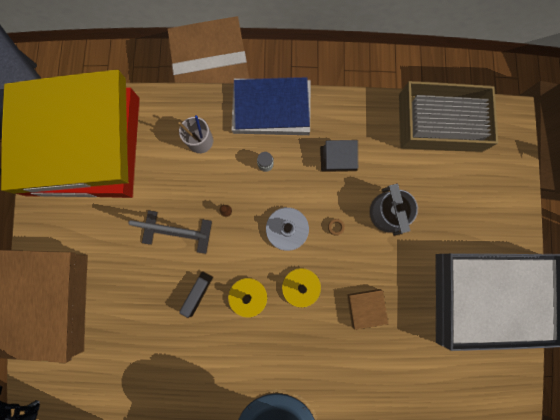

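View pics/scene0.png

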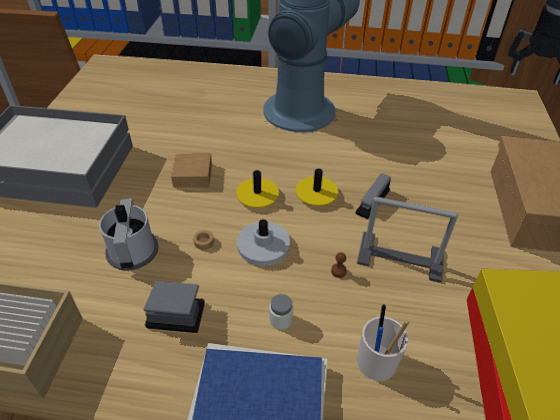

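Run:
```python
from h import *
def line(P):
    xy=P[:,:2]; c=xy.mean(0); w,v=np.linalg.eigh(np.cov((xy-c).T)); d=v[:,1]
    return np.round(c,4), round(float(np.degrees(np.arctan2(d[1],d[0]))),1), np.round(np.sqrt(w),4)
for n in ["top","scene"]:
    p=vision.camera(n)
    A=pts(p,np.ones(p["range_z"].shape,bool))
    def box(lo,hi): return A[np.all((A>lo)&(A<hi),1)]
    B=box([.5,-.36,.086],[.68,-.22,.104]); print(n,"crossbar+rim",len(B))
    r=finder.masks_of(p,"bail")[0]["region"]; P=pts(p,r)
    C=P[(P[:,2]>.085)&(P[:,2]<.105)]; print("crossbar",line(C),len(C))
    G=box([.5,-.36,.115],[.68,-.22,.14]); print("grip",line(G),len(G),G[:,2].max(),(G.min(0)+G.max(0))/2)
    R=box([.42,.15,.135],[.64,.4,.17]); print("rail",line(R),len(R),R.min(0),R.max(0))
    for nm,lo,hi in [("lidknob",[.48,-.08,.068],[.6,.05,.09]),("neck",[.48,-.08,.04],[.6,.05,.056]),("lidtop",[.46,-.1,.012],[.62,.06,.026])]:
        K=box(lo,hi); print(nm,len(K),K.mean(0).round(4),((K.min(0)+K.max(0))/2).round(4),K.min(0).round(3),K.max(0).round(3))
    T=box([.5,-.36,.08],[.68,-.22,.0915]); 
    print("rim",T.min(0).round(3),T.max(0).round(3))
```

```text
top crossbar+rim 556
crossbar (array([ 0.5906, -0.2959]), -165.2, array([0.0073, 0.0371])) 423
grip (array([ 0.5891, -0.2959]), 94.7, array([0.0053, 0.0057])) 65 0.12971373909661865 [ 0.58891255 -0.29667802  0.12247874]
rail (array([0.524 , 0.2699]), 81.4, array([0.0031, 0.047 ])) 305 [0.50775941 0.19662208 0.13758978] [0.53940807 0.35360507 0.15947411]
lidknob 52 [ 0.537  -0.0189  0.0757] [ 0.5371 -0.0189  0.0746] [ 0.528 -0.028  0.07 ] [ 0.546 -0.01   0.079]
neck 99 [ 0.5375 -0.0184  0.0484] [ 0.5378 -0.0184  0.0486] [ 0.52  -0.037  0.043] [ 0.556 -0.     0.054]
lidtop 1280 [ 0.5369 -0.0189  0.0204] [ 0.5375 -0.0192  0.0198] [ 0.482 -0.075  0.014] [0.593 0.036 0.026]
rim [ 0.53  -0.342  0.08 ] [ 0.649 -0.248  0.091]
scene crossbar+rim 618
crossbar (array([ 0.6048, -0.2915]), -167.6, array([0.007 , 0.0378])) 470
grip (array([ 0.5963, -0.2946]), 160.0, array([0.0054, 0.0058])) 96 0.1285923352962317 [ 0.59469126 -0.2955093   0.12189111]
rail (array([0.5324, 0.2772]), 82.0, array([0.0028, 0.0494])) 571 [0.5148216  0.19602761 0.13501409] [0.54753962 0.35753712 0.15686208]
lidknob 65 [ 0.5445 -0.0163  0.0737] [ 0.5429 -0.0165  0.0731] [ 0.533 -0.026  0.069] [ 0.553 -0.007  0.078]
neck 168 [ 0.5488 -0.0158  0.0462] [ 0.5455 -0.0172  0.048 ] [ 0.527 -0.037  0.04 ] [0.564 0.002 0.056]
lidtop 1371 [ 0.5516 -0.0152  0.0184] [ 0.5431 -0.0167  0.019 ] [ 0.486 -0.073  0.012] [0.6   0.04  0.026]
rim [ 0.531 -0.344  0.08 ] [ 0.657 -0.248  0.091]
```

```bash
cat >> h.py <<'E'
def go(targets):
    """targets: list of (x,y,z,yaw_y_deg or None); prints tool-frame deltas from current pose, level tool"""
    o=bot.get_obs(); R=np.array(o["ee_rot"]); t=np.array(o["tcp_pos"])
    print("t",round(float(o["time_s"]),2),"tcp",t.round(4),"yaw",np.degrees(np.arctan2(R[1,1],R[0,1])).round(2),"gap",round(float(o["finger_gap"]),4),"F",np.round(o["contact_force"],1))
    for x,y,z,yaw in targets:
        a=np.arctan2(R[1,1],R[0,1]) if yaw is None else np.radians(yaw)
        s,c=np.sin(a),np.cos(a); T=np.array([[-s,c,0],[c,s,0],[0,0,-1]]).T if False else np.column_stack([[-s,c,0],[c,s,0],[0,0,-1]])
        d=R.T@(np.array([x,y,z])-t); rv=cv2.Rodrigues(R.T@T)[0].ravel()
        print("  d",d.round(4),"rv",rv.round(4), "rows",round(np.linalg.norm(d)/.0417,1))
E
python3 - <<'E'
from h import *
go([(.45,.2,.36,104.5)])
p=vision.camera("wrist"); print(np.round(p["hand_eye"],3),p["fx"])
E
```

```text
t 1.6 tcp [0.1505 0.555  0.2313] yaw 74.83 gap 0.0854 F [ 0.  -0.3 -0.7]
  d [-0.382  -0.2642 -0.1287] rv [ 1.000e-04  1.000e-04 -5.179e-01] rows 11.6
[[-0.    -0.965 -0.261  0.065]
 [ 1.    -0.    -0.     0.001]
 [ 0.    -0.261  0.965 -0.142]
 [ 0.     0.     0.     1.   ]] 352.92392830373683
```

Emit:
drive_tool([
  [[0.085,-0.038,-0.026,-0.013,0,0,-0.05],[0.085,-0.076,-0.053,-0.026,0,0,-0.1],[0.085,-0.107,-0.073,-0.036,0,0,-0.15],[0.085,-0.138,-0.095,-0.047,0,0,-0.2],[0.085,-0.17,-0.117,-0.058,0,0,-0.25],[0.085,-0.2,-0.138,-0.068,0,0,-0.3],[0.085,-0.23,-0.16,-0.078,0,0,-0.35],[0.085,-0.26,-0.18,-0.09,0,0,-0.4],[0.085,-0.29,-0.2,-0.1,0,0,-0.45],[0.085,-0.32,-0.22,-0.11,0,0,-0.5]],
])

```text
time_s: 2.48
tcp_pos: [0.4027, 0.2573, 0.3422]
ee_rot: [[-0.972, -0.235, 0.001], [-0.235, 0.972, 0.001], [-0.001, 0.0, -1.0]]
contact_force: [0.8, 0.4, 0.7]
finger_gap: 0.0852
gripper_force: 0.0
```

Run:
```python
from h import *
o=bot.get_obs(); p=vision.camera("wrist"); cv2.imwrite("pics/w1.png",p["img"])
A=pts(p,np.ones(p["range_z"].shape,bool),o)
R=A[np.all((A>[.42,.15,.148])&(A<[.64,.4,.17]),1)]
print(len(R),R.min(0).round(4),R.max(0).round(4))
q=R[:,:2]; c=q.mean(0); v=np.linalg.eigh(np.cov((q-c).T))[1][:,1]; v*=np.sign(v[1])
s=(q-c)@v; print(c, np.degrees(np.arctan2(v[1],v[0])), s.min(),s.max(), c+v*(s.min()+s.max())/2)
T=A[np.abs(A[:,2])<.02]; print("table z",np.median(T[:,2]))
go([(.52,-.27,.29,104.5)])
```

```text
1664 [0.5104 0.1969 0.148 ] [0.5421 0.3556 0.1575]
[0.524611   0.27377573] 81.8259967886506 -0.07744441500506345 0.08240207277746578 [0.52496344 0.27622937]
table z -0.0006085316702234
t 2.53 tcp [0.4075 0.2532 0.3436] yaw 103.35 gap 0.0849 F [ 5.  -2.4  1.2]
  d [ 0.0117 -0.5348  0.0559] rv [-0.0045  0.0056 -0.02  ] rows 12.9
```

View pics/w1.png

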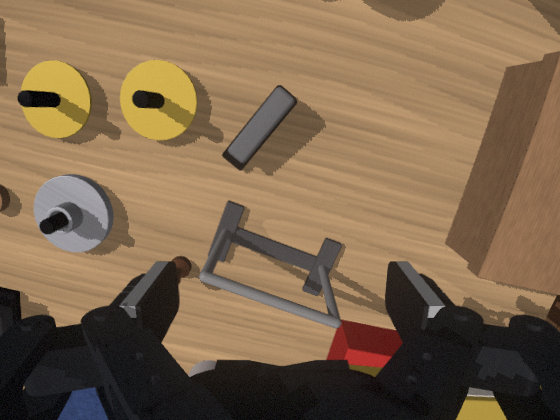

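Emit:
drive_tool([
  [[0.085,0,-0.04,0.005,0,0,-0.02],[0.085,0,-0.08,0.01,0,0,-0.02],[0.085,0,-0.12,0.015,0,0,-0.02],[0.085,0,-0.16,0.02,0,0,-0.02],[0.085,0,-0.2,0.025,0,0,-0.02],[0.085,0,-0.24,0.03,0,0,-0.02],[0.085,0,-0.28,0.035,0,0,-0.02],[0.085,0.005,-0.32,0.04,0,0,-0.02],[0.085,0.005,-0.36,0.045,0,0,-0.02],[0.085,0.01,-0.4,0.05,0,0,-0.02]],
])

```text
time_s: 3.37
tcp_pos: [0.4857, -0.1342, 0.2911]
ee_rot: [[-0.968, -0.252, 0.001], [-0.252, 0.968, 0.0], [-0.001, -0.0, -1.0]]
contact_force: [0.1, 0.1, -0.7]
finger_gap: 0.0851
gripper_force: 0.0
```

Emit:
drive_tool([
  [[0.085,0,-0.035,0.005,0,0,0],[0.085,0,-0.07,0.01,0,0,0],[0.085,0,-0.1,0.01,0,0,0],[0.085,0,-0.125,0.01,0,0,0],[0.085,0,-0.135,0.01,0,0,0],[0.085,0,-0.135,0.01,0,0,0],[0.085,0,-0.135,0.01,0,0,0],[0.085,0,-0.135,0.01,0,0,0],[0.085,0,-0.135,0.01,0,0,0],[0.085,0,-0.135,0.01,0,0,0]],
])

```text
time_s: 4.2
tcp_pos: [0.5193, -0.2617, 0.2817]
ee_rot: [[-0.967, -0.254, 0.0], [-0.254, 0.967, 0.0], [-0.0, 0.0, -1.0]]
contact_force: [-0.1, -0.5, -0.1]
finger_gap: 0.0852
gripper_force: 0.0
```

Run:
```python
from h import *
o=bot.get_obs(); p=vision.camera("wrist"); cv2.imwrite("pics/w2.png",p["img"])
A=pts(p,np.ones(p["range_z"].shape,bool),o)
def box(lo,hi): return A[np.all((A>lo)&(A<hi),1)]
G=box([.54,-.35,.122],[.64,-.24,.135]); print("grip",len(G),G.mean(0).round(4),G.min(0).round(4),G.max(0).round(4)); print(cv2.minAreaRect(G[:,:2].astype(np.float32)*1000))
C=box([.5,-.36,.0925],[.68,-.22,.099]); q=C[:,:2]; print("bar",len(C),cv2.minAreaRect(q.astype(np.float32)*1000))
c=q.mean(0); v=np.linalg.eigh(np.cov((q-c).T))[1][:,1]; print(c,np.degrees(np.arctan2(v[1],v[0])))
T=box([.5,-.38,.085],[.68,-.2,.0915]);print("rim",len(T),cv2.minEnclosingCircle(T[:,:2].astype(np.float32)*1000))
go([(.59,-.296,.17,104.5),(.59,-.296,.097,104.5)])
```

```text
grip 373 [ 0.5903 -0.2968  0.1266] [ 0.5812 -0.3065  0.122 ] [ 0.6016 -0.2869  0.1287]
((591.2315063476562, -296.8035888671875), (17.728853225708008, 17.43581199645996), 13.325115203857422)
bar 1920 ((591.8204956054688, -297.00726318359375), (124.11817932128906, 24.23290252685547), 14.380982398986816)
[ 0.58505557 -0.2981346 ] -165.12647200310184
rim 912 ((589.851806640625, -296.4999084472656), 60.939998626708984)
t 4.25 tcp [ 0.5193 -0.2619  0.2817] yaw 104.7 gap 0.0848 F [ 0.3 -0.2 -0.2]
  d [-0.0597 -0.0509  0.1117] rv [-0.0001  0.0004  0.0035] rows 3.3
  d [-0.0596 -0.0509  0.1847] rv [-0.0001  0.0004  0.0035] rows 4.8
```

View pics/w2.png

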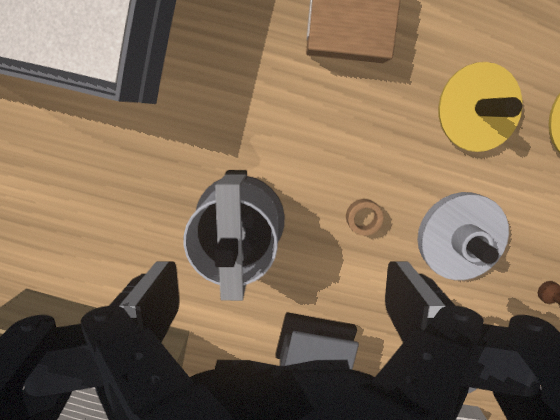

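Emit:
drive_tool([
  [[0.085,-0.03,-0.026,0.02,0,0,0.005],[0.085,-0.061,-0.052,0.04,0,0,0.005],[0.085,-0.061,-0.052,0.07,0,0,0.005],[0.085,-0.061,-0.052,0.1,0,0,0.005],[0.085,-0.061,-0.052,0.13,0,0,0.005],[0.085,-0.061,-0.052,0.155,0,0,0.005],[0.085,-0.061,-0.052,0.175,0,0,0.005],[0.085,-0.061,-0.052,0.1835,0,0,0.005],[0.085,-0.061,-0.052,0.1835,0,0,0.005],[0.085,-0.061,-0.052,0.1835,0,0,0.005]],
])

```text
time_s: 5.08
tcp_pos: [0.5916, -0.2976, 0.0984]
ee_rot: [[-0.969, -0.248, 0.0], [-0.248, 0.969, 0.0], [-0.0, 0.0, -1.0]]
contact_force: [0.3, 0.9, 0.5]
finger_gap: 0.0849
gripper_force: 0.0
```

Emit:
drive_tool([
  [[0.0,0,0,0,0,0,0],[0.0,0,0,0,0,0,0],[0.0,0,0,0,0,0,0],[0.0,0,0,0,0,0,0],[0.0,0,0,0,0,0,0],[0.0,0,0,0,0,0,0],[0.0,0,0,0,0,0,0],[0.0,0,0,0,0,0,0],[0.0,0,0,0,0,0,0],[0.0,0,0,0,0,0,0]],
])

```text
time_s: 5.92
tcp_pos: [0.5917, -0.298, 0.0984]
ee_rot: [[-0.969, -0.248, 0.001], [-0.248, 0.969, -0.0], [-0.001, -0.0, -1.0]]
contact_force: [-0.9, 0.9, 6.2]
finger_gap: 0.017
gripper_force: 58.9
```

Emit:
drive_tool([
  [[0.0,0,0,-0.01,0,0,0],[0.0,0,0,-0.025,0,0,0],[0.0,0,0,-0.045,0,0,0],[0.0,0,0,-0.065,0,0,0],[0.0,0,0,-0.09,0,0,0],[0.0,0,0,-0.115,0,0,0],[0.0,0,0,-0.14,0,0,0],[0.0,0,0,-0.16,0,0,0],[0.0,0,0,-0.172,0,0,0],[0.0,0,0,-0.172,0,0,0]],
])

```text
time_s: 6.75
tcp_pos: [0.5925, -0.2987, 0.273]
ee_rot: [[-0.969, -0.248, 0.004], [-0.248, 0.969, -0.003], [-0.003, -0.004, -1.0]]
contact_force: [0.5, 0.1, -2.3]
finger_gap: 0.017
gripper_force: 58.7
```

Emit:
drive_tool([
  [[0.0,0,0.015,0,0,0,0.02],[0.0,0,0.04,0,0,0,0.06],[0.0,0,0.07,0,0,0,0.1],[0.0,0,0.1,0,0,0,0.15],[0.0,0,0.13,0,0,0,0.2],[0.0,0,0.16,0,0,0,0.25],[0.0,-0.01,0.19,0,0,0,0.3],[0.0,-0.02,0.22,0,0,0,0.34],[0.0,-0.03,0.25,0,0,0,0.38],[0.0,-0.04,0.28,0,0,0,0.395]],
])

```text
time_s: 7.58
tcp_pos: [0.5598, -0.0153, 0.2683]
ee_rot: [[-0.989, 0.146, -0.003], [0.146, 0.989, 0.0], [0.003, -0.0, -1.0]]
contact_force: [0.1, 0.2, -1.5]
finger_gap: 0.0171
gripper_force: 59.0
```

Run:
```python
from h import *
go([(.526,.275,.27,81.8)])
```

```text
t 7.58 tcp [ 0.5598 -0.0153  0.2683] yaw 81.59 gap 0.0171 F [ 0.1  0.2 -1.5]
  d [ 0.0759  0.2822 -0.0015] rv [-0.     -0.0025 -0.0036] rows 7.0
```

Emit:
drive_tool([
  [[0.0,0.008,0.03,-0.002,0,0,0],[0.0,0.017,0.063,-0.002,0,0,0],[0.0,0.026,0.097,-0.002,0,0,0],[0.0,0.036,0.133,-0.002,0,0,0],[0.0,0.046,0.17,-0.002,0,0,0],[0.0,0.056,0.207,-0.002,0,0,0],[0.0,0.065,0.24,-0.002,0,0,0],[0.0,0.072,0.267,-0.002,0,0,0],[0.0,0.076,0.28,-0.002,0,0,0],[0.0,0.076,0.28,-0.002,0,0,0]],
])

```text
time_s: 8.42
tcp_pos: [0.5247, 0.2738, 0.2701]
ee_rot: [[-0.99, 0.14, -0.003], [0.14, 0.99, -0.0], [0.003, -0.0, -1.0]]
contact_force: [0.3, 0.6, -2.0]
finger_gap: 0.0172
gripper_force: 59.1
```

Emit:
drive_tool([
  [[0.0,0,0,0.0,0,0,0],[0.0,0,0,0.01,0,0,0],[0.0,0,0,0.02,0,0,0],[0.0,0,0,0.03,0,0,0],[0.0,0,0,0.04,0,0,0],[0.0,0,0,0.05,0,0,0],[0.0,0,0,0.055,0,0,0],[0.0,0,0,0.055,0,0,0],[0.0,0,0,0.055,0,0,0],[0.0,0,0,0.055,0,0,0]],
])

```text
time_s: 9.25
tcp_pos: [0.5265, 0.2712, 0.2174]
ee_rot: [[-0.99, 0.144, 0.001], [0.144, 0.99, 0.0], [-0.001, 0.0, -1.0]]
contact_force: [0.9, 0.1, -2.4]
finger_gap: 0.0169
gripper_force: 59.1
```

Run:
```python
from h import *
for n in ["top","scene","wrist"]:
    o=bot.get_obs(); p=vision.camera(n); cv2.imwrite(f"pics/{n}3.png",p["img"])
    A=pts(p,np.ones(p["range_z"].shape,bool),o)
    R=A[np.all((A>[.42,.15,.148])&(A<[.64,.4,.158]),1)]; q=R[:,:2]
    d=np.array([np.cos(np.radians(-8.2)),np.sin(np.radians(-8.2))]); t=np.array(o["tcp_pos"][:2])
    s=(q-t)@d; l=(q-t)@np.array([-d[1],d[0]]); 
    k=(abs(s)<.02)&(abs(l)<.085); print(n,len(R),"across",np.percentile(s[k],[2,50,98]).round(4),"along",np.percentile(l[k],[1,99]).round(4))
    for lo,hi in [(-.085,-.05),(-.05,-.02),(.02,.05),(.05,.085)]:
        kk=k&(l>lo)&(l<hi); print("   ",lo,kk.sum(),np.median(s[kk]).round(4) if kk.any() else None)
    C=A[np.all((A>[.42,.2,.20])&(A<[.64,.35,.2145]),1)]
    if len(C)>20: print("bar",len(C),cv2.minAreaRect(C[:,:2].astype(np.float32)*1000), np.percentile(C[:,2],[5,50,95]))
go([])
```

```text
top 144 across [-0.0081 -0.0029  0.0032] along [-0.0752 -0.0253]
    -0.085 57 -0.0029
    -0.05 53 -0.0029
    0.02 0 None
    0.05 0 None
bar 414 ((525.0623168945312, 270.6288146972656), (24.24340057373047, 122.56211853027344), 82.06441497802734) [0.20919735 0.2123591  0.21414701]
scene 440 across [-0.0024  0.0048  0.0092] along [-0.0732  0.0828]
    -0.085 65 0.0053
    -0.05 85 0.0055
    0.02 77 0.0038
    0.05 95 0.0046
bar 388 ((529.157470703125, 272.25457763671875), (24.164342880249023, 127.475341796875), 81.56072235107422) [0.20252622 0.21050733 0.21266957]
wrist 3929 across [-0.0059 -0.0018  0.005 ] along [-0.072   0.0822]
    -0.085 665 -0.0018
    -0.05 918 -0.0014
    0.02 958 -0.0017
    0.05 942 -0.0021
bar 8971 ((523.6923217773438, 272.51043701171875), (24.157251358032227, 117.02498626708984), 81.73163604736328) [0.21132979 0.21237886 0.21337142]
t 9.4 tcp [0.5265 0.2715 0.2175] yaw 81.71 gap 0.017 F [ 0.1 -0.4 -3.3]
```

Emit:
drive_tool([
  [[0.0,0.001,0.005,0.005,0,0,0],[0.0,0.001,0.005,0.015,0,0,0],[0.0,0.001,0.005,0.025,0,0,0],[0.0,0.001,0.005,0.035,0,0,0],[0.0,0.001,0.005,0.042,0,0,0],[0.0,0.001,0.005,0.046,0,0,0],[0.0,0.001,0.005,0.049,0,0,0],[0.0,0.001,0.005,0.051,0,0,0],[0.0,0.001,0.005,0.0515,0,0,0],[0.0,0.001,0.005,0.0515,0,0,0]],
])

```text
time_s: 10.23
tcp_pos: [0.5262, 0.2764, 0.1657]
ee_rot: [[-0.99, 0.144, 0.001], [0.144, 0.99, 0.0], [-0.001, 0.0, -1.0]]
contact_force: [0.6, -0.8, -1.6]
finger_gap: 0.0167
gripper_force: 59.3
```

Not in contact yet; ease down until the force rises.

Emit:
drive_tool([
  [[0.0,0,0,0.0005,0,0,0],[0.0,0,0,0.0005,0,0,0],[0.0,0,0,0.001,0,0,0],[0.0,0,0,0.001,0,0,0],[0.0,0,0,0.0015,0,0,0],[0.0,0,0,0.0015,0,0,0],[0.0,0,0,0.002,0,0,0],[0.0,0,0,0.002,0,0,0],[0.0,0,0,0.002,0,0,0],[0.0,0,0,0.002,0,0,0]],
])

```text
time_s: 11.07
tcp_pos: [0.5267, 0.2766, 0.1653]
ee_rot: [[-0.99, 0.144, 0.003], [0.144, 0.99, 0.001], [-0.003, 0.001, -1.0]]
contact_force: [-1.9, -1.7, 8.9]
finger_gap: 0.0173
gripper_force: 60.8
```

Emit:
drive_tool([
  [[0.0,-0.0003,0,-0.0008,0,0,0],[0.0,-0.0003,0,-0.0013,0,0,0],[0.0,-0.0003,0,-0.0013,0,0,0],[0.022,-0.0003,0,-0.0013,0,0,0],[0.022,-0.0003,0,-0.0013,0,0,0],[0.03,-0.0003,0,-0.0013,0,0,0],[0.045,-0.0003,0,-0.0013,0,0,0],[0.06,-0.0003,0,-0.0013,0,0,0],[0.06,-0.0003,0,-0.0013,0,0,0],[0.06,-0.0003,0,-0.0013,0,0,0]],
])

```text
time_s: 11.9
tcp_pos: [0.5261, 0.2763, 0.1645]
ee_rot: [[-0.99, 0.144, -0.0], [0.144, 0.99, 0.0], [0.0, 0.0, -1.0]]
contact_force: [0.2, -0.1, 0.3]
finger_gap: 0.0597
gripper_force: 0.0
```

Emit:
drive_tool([
  [[0.06,0,0,-0.005,0,0,0],[0.06,0,0,-0.015,0,0,0],[0.06,0,0,-0.03,0,0,0],[0.06,0,0,-0.05,0,0,0],[0.06,0,0,-0.07,0,0,0],[0.06,0,0,-0.09,0,0,0],[0.06,0,-0.02,-0.11,0,0,0],[0.06,0,-0.05,-0.13,0,0,0],[0.06,0,-0.08,-0.13,0,0,0],[0.06,0,-0.12,-0.13,0,0,0]],
])

```text
time_s: 12.73
tcp_pos: [0.51, 0.1579, 0.2974]
ee_rot: [[-0.99, 0.142, 0.005], [0.142, 0.99, 0.002], [-0.005, 0.002, -1.0]]
contact_force: [0.8, -0.9, -0.8]
finger_gap: 0.0598
gripper_force: 0.0
```

Run:
```python
from h import *
o=bot.get_obs(); p=vision.camera("scene"); cv2.imwrite("pics/s4.png",cv2.resize(p["img"][140:330,300:520],None,fx=3,fy=3))
A=pts(p,np.ones(p["range_z"].shape,bool),o)
C=A[np.all((A>[.44,.2,.152])&(A<[.62,.35,.172]),1)]
d=np.array([np.cos(np.radians(-8.2)),np.sin(np.radians(-8.2))]);s=(C[:,:2]-[.528,.277])@d; k=abs(s)>.015
print(len(C),np.polyfit(s[k],C[k,2],1), s.min(),s.max())
go([(.5375,-.0188,.25,81.7)])
```

```text
649 [-0.00192781  0.15816276] -0.06257594489971105 0.06490046034399723
t 12.78 tcp [0.5083 0.1504 0.2968] yaw 81.46 gap 0.0594 F [-2.5 -5.4 -1.2]
  d [-0.0539 -0.1627  0.0478] rv [-0.005   0.0032 -0.0041] rows 4.3
```

View pics/s4.png

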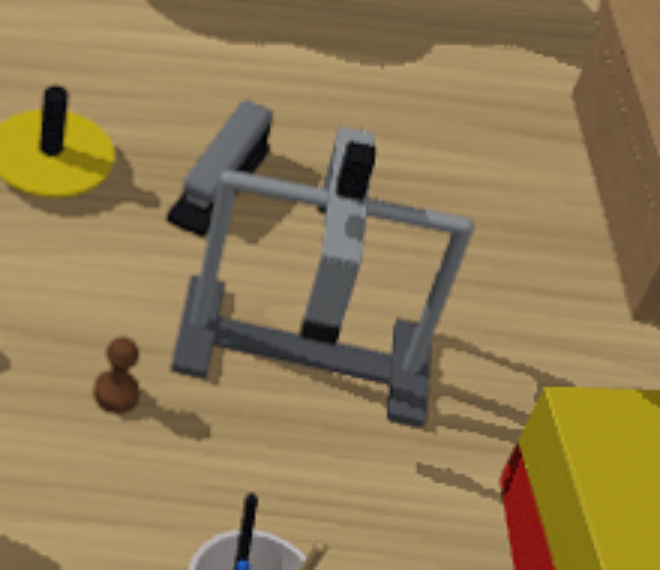

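Emit:
drive_tool([
  [[0.06,0.003,-0.03,0.005,0,0,0],[0.06,0.006,-0.065,0.01,0,0,0],[0.06,0.008,-0.1,0.02,0,0,0],[0.06,0.01,-0.135,0.03,0,0,0],[0.06,0.013,-0.16,0.037,0,0,0],[0.06,0.013,-0.17,0.037,0,0,0],[0.06,0.013,-0.17,0.037,0,0,0],[0.06,0.013,-0.17,0.037,0,0,0],[0.06,0.013,-0.17,0.037,0,0,0],[0.06,0.013,-0.17,0.037,0,0,0]],
])

```text
time_s: 13.62
tcp_pos: [0.4722, -0.0076, 0.2583]
ee_rot: [[-0.99, 0.142, 0.001], [0.142, 0.99, 0.0], [-0.001, 0.001, -1.0]]
contact_force: [-0.3, -0.3, -0.0]
finger_gap: 0.06
gripper_force: 0.0
```

Run:
```python
from h import *
o=bot.get_obs(); p=vision.camera("wrist"); cv2.imwrite("pics/w5.png",p["img"])
A=pts(p,np.ones(p["range_z"].shape,bool),o)
def box(lo,hi): return A[np.all((A>lo)&(A<hi),1)]
for nm,lo,hi in [("knobtop",[.5,-.06,.073],[.58,.02,.085]),("neck",[.5,-.06,.045],[.58,.02,.0525]),("lidtop",[.46,-.1,.016],[.62,.06,.026])]:
    K=box(lo,hi); print(nm,len(K),K.mean(0).round(4)); print(cv2.minEnclosingCircle(K[:,:2].astype(np.float32)*1000))
    if nm=="lidtop": print(np.median(K[:,2]))
go([(.5375,-.0188,.15,None)])
```

```text
knobtop 287 [ 0.5394 -0.0186  0.0761]
((540.2386474609375, -18.8902587890625), 10.068096160888672)
neck 482 [ 0.5354 -0.018   0.0481]
((540.138427734375, -18.60841178894043), 19.87074851989746)
lidtop 6063 [ 0.5362 -0.0181  0.0203]
((539.9248046875, -18.523292541503906), 56.892738342285156)
0.020323368030315064
t 13.67 tcp [ 0.4721 -0.0076  0.2581] yaw 81.82 gap 0.0601 F [ 0.2 -0.4 -0.3]
  d [-0.0663 -0.0018  0.1081] rv [ 0.0004  0.001  -0.    ] rows 3.0
```

Emit:
drive_tool([
  [[0.06,-0.035,-0.001,0.01,0,0,0],[0.06,-0.069,-0.0015,0.03,0,0,0],[0.06,-0.069,-0.0015,0.065,0,0,0],[0.06,-0.069,-0.0015,0.1,0,0,0],[0.06,-0.069,-0.0015,0.135,0,0,0],[0.06,-0.069,-0.0015,0.165,0,0,0],[0.06,-0.069,-0.0015,0.19,0,0,0],[0.06,-0.069,-0.0015,0.2,0,0,0],[0.06,-0.069,-0.0015,0.204,0,0,0],[0.06,-0.069,-0.0015,0.204,0,0,0]],
])

```text
time_s: 14.5
tcp_pos: [0.5395, -0.0196, 0.0534]
ee_rot: [[-0.99, 0.143, -0.001], [0.143, 0.99, 0.0], [0.001, 0.0, -1.0]]
contact_force: [-0.1, -0.1, -0.2]
finger_gap: 0.0602
gripper_force: 0.0
```

Emit:
drive_tool([
  [[0.0,0,0,0,0,0,0],[0.0,0,0,0,0,0,0],[0.0,0,0,0,0,0,0],[0.0,0,0,0,0,0,0],[0.0,0,0,0,0,0,0],[0.0,0,0,0,0,0,0],[0.0,0,0,0,0,0,0],[0.0,0,0,0,0,0,0],[0.0,0,0,0,0,0,0],[0.0,0,0,0,0,0,0]],
])

```text
time_s: 15.33
tcp_pos: [0.5411, -0.0199, 0.0552]
ee_rot: [[-0.99, 0.144, 0.004], [0.144, 0.99, 0.001], [-0.003, 0.001, -1.0]]
contact_force: [-0.8, 2.5, 6.0]
finger_gap: 0.0181
gripper_force: 58.6
```

Emit:
drive_tool([
  [[0.0,0,0,-0.002,0,0,0],[0.0,0,0,-0.004,0,0,0],[0.0,0,0,-0.007,0,0,0],[0.0,0,0,-0.01,0,0,0],[0.0,0,0,-0.015,0,0,0],[0.0,0,0,-0.02,0,0,0],[0.0,0,0,-0.025,0,0,0],[0.0,0,0,-0.03,0,0,0],[0.0,0,0,-0.03,0,0,0],[0.0,0,0,-0.03,0,0,0]],
])

```text
time_s: 16.17
tcp_pos: [0.54, -0.0203, 0.0841]
ee_rot: [[-0.99, 0.144, 0.001], [0.144, 0.99, -0.0], [-0.001, 0.0, -1.0]]
contact_force: [-0.4, 0.6, -4.2]
finger_gap: 0.0176
gripper_force: 58.7
```

Run:
```python
from h import *
go([(.5902,-.297,.22,None)])
p=vision.camera("scene"); cv2.imwrite("pics/s6.png",cv2.resize(p["img"][140:300,180:380],None,fx=3.5,fy=3.5))
```

```text
t 16.17 tcp [ 0.54   -0.0203  0.0841] yaw 81.71 gap 0.0176 F [-0.4  0.6 -4.2]
  d [-0.0898 -0.2666 -0.1358] rv [ 0.0001  0.0012 -0.    ] rows 7.5
```

View pics/s6.png

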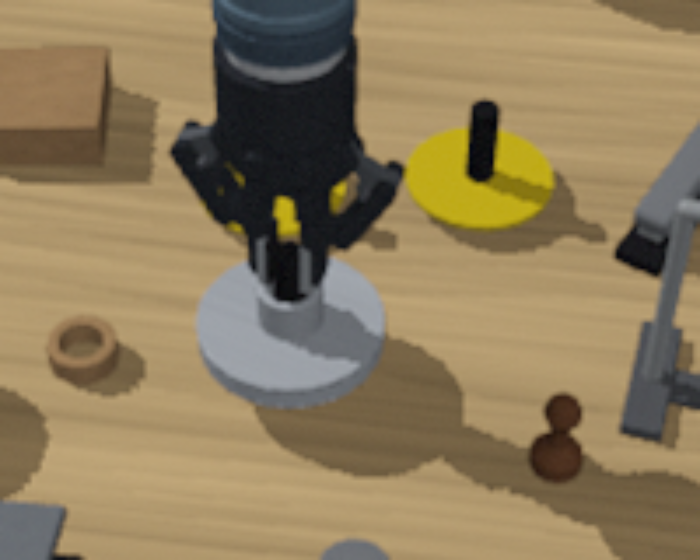

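Emit:
drive_tool([
  [[0.0,0,0,-0.015,0,0,0],[0.0,0,0,-0.035,0,0,0],[0.0,0,0,-0.06,0,0,0],[0.0,-0.005,-0.015,-0.085,0,0,0],[0.0,-0.01,-0.035,-0.105,0,0,0],[0.0,-0.015,-0.055,-0.115,0,0,0],[0.0,-0.015,-0.075,-0.115,0,0,0],[0.0,-0.015,-0.09,-0.115,0,0,0],[0.0,-0.015,-0.1,-0.115,0,0,0],[0.0,-0.015,-0.1,-0.115,0,0,0]],
])

```text
time_s: 17.05
tcp_pos: [0.5394, -0.123, 0.1981]
ee_rot: [[-0.989, 0.147, -0.001], [0.147, 0.989, -0.0], [0.001, -0.001, -1.0]]
contact_force: [-0.2, 0.0, -4.5]
finger_gap: 0.0176
gripper_force: 59.2
```

```bash
cat > tin.py <<'E'
from h import *
from scipy.optimize import least_squares
for n in ["top","wrist"]:
    o=bot.get_obs(); p=vision.camera(n)
    A=pts(p,np.ones(p["range_z"].shape,bool),o)
    K=A[np.all((A>[.52,-.37,.086])&(A<[.66,-.22,.094]),1)][:,:2]
    f=least_squares(lambda q:np.hypot(*(K-q).T)-.0465,[.59,-.296],loss="soft_l1",f_scale=.002).x
    r=np.hypot(*(K-f).T); print(n,len(K),f.round(4),"r",np.percentile(r,[2,50,98]).round(4),cv2.minEnclosingCircle(K.astype(np.float32)*1000))
    go([(.5905,-.297,.2,None)])
    k=A[(A[:,2]>.12)&(abs(A[:,0]-o["tcp_pos"][0])<.08)&(abs(A[:,1]-o["tcp_pos"][1])<.08)&(A[:,2]<o["tcp_pos"][2]-.02)]
    if n=="wrist": 
        z=np.percentile(k[:,2],[50,90]); L=k[abs(k[:,2]-z[0])<.006]; print("lid",len(L),z,cv2.minEnclosingCircle(L[:,:2].astype(np.float32)*1000)); 
        X=np.c_[L[:,:2]-L[:,:2].mean(0),np.ones(len(L))]; print("tilt",np.linalg.lstsq(X,L[:,2],rcond=None)[0])
E
python3 tin.py
```

```text
Traceback (most recent call last):
  File "tin.py", line 8, in <module>
    r=np.hypot(*(K-f).T); print(n,len(K),f.round(4),"r",np.percentile(r,[2,50,98]).round(4),cv2.minEnclosingCircle(K.astype(np.float32)*1000))
                                                        ~~~~~~~~~~~~~^^^^^^^^^^^^^
IndexError: index -1 is out of bounds for axis 0 with size 0
```

```bash
sed -i 's/\["top","wrist"\]/["wrist","scene"]/; s/^    f=least/    print(n,len(K))\n    f=least/' tin.py; python3 tin.py
```

```text
wrist 1172
wrist 1172 [ 0.5917 -0.2957] r [0.0444 0.0464 0.0483] ((591.7500610351562, -296.3893737792969), 49.019161224365234)
t 17.15 tcp [ 0.5395 -0.1209  0.198 ] yaw 81.68 gap 0.018 F [ 0.2  0.2 -3.4]
  d [-0.0759 -0.1669 -0.0022] rv [ 0.0012 -0.0011  0.    ] rows 4.4
lid 22454 [0.16322815 0.16418545] ((537.7854614257812, -118.81629180908203), 56.94346237182617)
tilt [-0.00351864  0.00820015  0.16321836]
scene 190
scene 190 [ 0.593  -0.2954] r [0.0428 0.0459 0.0484] ((592.7247314453125, -296.0062561035156), 48.489070892333984)
t 17.2 tcp [ 0.5396 -0.1205  0.1981] yaw 81.73 gap 0.0182 F [-0.2  0.5 -4.2]
  d [-0.0758 -0.1674 -0.0022] rv [ 0.0011 -0.001   0.    ] rows 4.4
```

Emit:
drive_tool([
  [[0.0,-0.007,-0.015,0,0,0,0],[0.0,-0.02,-0.04,0,0,0,0],[0.0,-0.034,-0.07,0,0,0,0],[0.0,-0.048,-0.1,0,0,0,0],[0.0,-0.06,-0.13,0,0,0,0],[0.0,-0.07,-0.152,0.005,0,0,0],[0.0,-0.077,-0.1675,0.015,0,0,0],[0.0,-0.077,-0.1675,0.025,0,0,0],[0.0,-0.077,-0.1675,0.033,0,0,0],[0.0,-0.077,-0.1675,0.033,0,0,0]],
])

```text
time_s: 18.03
tcp_pos: [0.5906, -0.2963, 0.1626]
ee_rot: [[-0.99, 0.143, -0.004], [0.143, 0.99, 0.003], [0.005, 0.003, -1.0]]
contact_force: [-0.5, 1.1, -4.3]
finger_gap: 0.0182
gripper_force: 59.3
```

Run:
```python
from h import *
go([(.5918,-.2975,.133,81.7)])
```

```text
t 18.03 tcp [ 0.5906 -0.2963  0.1626] yaw 81.76 gap 0.0182 F [-0.5  1.1 -4.3]
  d [-0.0015 -0.0011  0.0296] rv [ 0.0029 -0.0047  0.001 ] rows 0.7
```

Emit:
drive_tool([
  [[0.0,0,0,0,0,0,0],[0.0,0,0,0,0,0,0],[0.0,0,0,0.004,0,0,0],[0.0,0,0,0.008,0,0,0],[0.0,0,0,0.012,0,0,0],[0.0,0,0,0.016,0,0,0],[0.0,0,0,0.02,0,0,0],[0.0,0,0,0.024,0,0,0],[0.0,0,0,0.027,0,0,0],[0.0,0,0,0.027,0,0,0]],
])

```text
time_s: 18.87
tcp_pos: [0.5914, -0.2979, 0.1374]
ee_rot: [[-0.99, 0.144, -0.001], [0.144, 0.99, 0.001], [0.002, 0.001, -1.0]]
contact_force: [-0.3, -0.3, -4.0]
finger_gap: 0.0177
gripper_force: 59.3
```

Emit:
drive_tool([
  [[0.0,-0.0002,0.0003,0.001,0,0,0],[0.0,-0.0002,0.0003,0.002,0,0,0],[0.0,-0.0002,0.0003,0.003,0,0,0],[0.0,-0.0002,0.0003,0.0035,0,0,0],[0.0,-0.0002,0.0003,0.004,0,0,0],[0.0,-0.0002,0.0003,0.0045,0,0,0],[0.0,-0.0002,0.0003,0.005,0,0,0],[0.0,-0.0002,0.0003,0.0055,0,0,0],[0.0,-0.0002,0.0003,0.0055,0,0,0],[0.0,-0.0002,0.0003,0.0055,0,0,0]],
])

```text
time_s: 19.7
tcp_pos: [0.5922, -0.298, 0.1335]
ee_rot: [[-0.99, 0.144, 0.0], [0.144, 0.99, -0.0], [-0.0, -0.0, -1.0]]
contact_force: [-1.3, 0.0, -0.9]
finger_gap: 0.0181
gripper_force: 59.7
```

Emit:
drive_tool([
  [[0.0,0,0,0.0005,0,0,0],[0.0,0,0,0.001,0,0,0],[0.0,0,0,0.001,0,0,0],[0.0,0,0,0.001,0,0,0],[0.0,0,0,0.0005,0,0,0],[0.03,0,0,0.0,0,0,0],[0.03,0,0,0.0,0,0,0],[0.05,0,0,0.0,0,0,0],[0.06,0,0,0.0,0,0,0],[0.06,0,0,0.0,0,0,0]],
])

```text
time_s: 20.53
tcp_pos: [0.5923, -0.2981, 0.1329]
ee_rot: [[-0.99, 0.144, 0.0], [0.144, 0.99, -0.0], [-0.0, 0.0, -1.0]]
contact_force: [0.0, -0.0, 0.1]
finger_gap: 0.0598
gripper_force: 0.0
```

Emit:
drive_tool([
  [[0.06,0,0,-0.004,0,0,0],[0.06,0,0,-0.012,0,0,0],[0.06,0,0,-0.03,0,0,0],[0.06,0,0,-0.055,0,0,0],[0.07,0.015,0,-0.08,0,0,0],[0.07,0.035,0,-0.105,0,0,0],[0.07,0.06,0,-0.125,0,0,0],[0.07,0.06,0,-0.125,0,0,0],[0.07,0.06,0,-0.125,0,0,0],[0.07,0.06,0,-0.125,0,0,0]],
])

```text
time_s: 21.37
tcp_pos: [0.5332, -0.2894, 0.2582]
ee_rot: [[-0.99, 0.144, 0.001], [0.144, 0.99, -0.0], [-0.001, -0.0, -1.0]]
contact_force: [0.1, 0.4, -0.5]
finger_gap: 0.0697
gripper_force: 0.0
```

Run:
```python
from h import *
o=bot.get_obs(); p=vision.camera("wrist"); cv2.imwrite("pics/w7.png",p["img"])
A=pts(p,np.ones(p["range_z"].shape,bool),o)
def box(lo,hi): return A[np.all((A>lo)&(A<hi),1)]
for nm,lo,hi in [("knobtop",[.55,-.34,.150],[.63,-.25,.162]),("neck",[.55,-.34,.122],[.63,-.25,.1295]),("lidtop",[.52,-.37,.094],[.66,-.22,.104])]:
    K=box(lo,hi); print(nm,len(K),np.median(K,0).round(4),cv2.minEnclosingCircle(K[:,:2].astype(np.float32)*1000))
X=np.c_[K[:,:2]-K[:,:2].mean(0),np.ones(len(K))]; print("tilt",np.linalg.lstsq(X,K[:,2],rcond=None)[0])
go([(.592,-.2975,.1023,None)])
p=vision.camera("scene"); cv2.imwrite("pics/s7.png",cv2.resize(p["img"][150:320,60:260],None,fx=3.5,fy=3.5))
```

```text
knobtop 497 [ 0.5896 -0.2969  0.1539] ((590.4972534179688, -296.91845703125), 10.001140594482422)
neck 753 [ 0.5831 -0.2936  0.1259] ((590.6427001953125, -296.29150390625), 20.118635177612305)
lidtop 9032 [ 0.5812 -0.2936  0.0982] ((590.7003173828125, -296.1841735839844), 56.92818069458008)
tilt [-0.00172153 -0.00024421  0.09825219]
t 21.42 tcp [ 0.533  -0.2892  0.2572] yaw 81.71 gap 0.0698 F [-0.5  0.3 -0.6]
  d [-0.0596  0.0002  0.1549] rv [ 0.0006 -0.0007  0.    ] rows 4.0
```

View pics/s7.png

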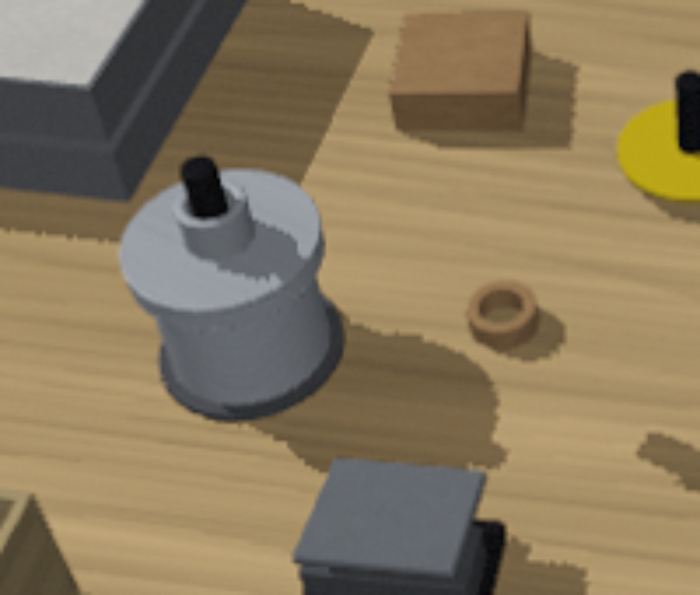

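Emit:
drive_tool([
  [[0.07,-0.03,0,0,0,0,0],[0.07,-0.059,0,0.01,0,0,0],[0.07,-0.059,0,0.035,0,0,0],[0.07,-0.059,0,0.065,0,0,0],[0.07,-0.059,0,0.095,0,0,0],[0.07,-0.059,0,0.12,0,0,0],[0.07,-0.059,0,0.14,0,0,0],[0.07,-0.059,0,0.15,0,0,0],[0.07,-0.059,0,0.155,0,0,0],[0.07,-0.059,0,0.155,0,0,0]],
])

```text
time_s: 22.3
tcp_pos: [0.5906, -0.2972, 0.1013]
ee_rot: [[-0.99, 0.144, -0.002], [0.144, 0.99, 0.002], [0.003, 0.001, -1.0]]
contact_force: [1.0, 0.0, 0.8]
finger_gap: 0.0701
gripper_force: 0.0
```

Emit:
drive_tool([
  [[0.06,0,-0.0004,0,0,0,0],[0.05,0,-0.0004,0,0,0,0],[0.044,0,-0.0004,0,0,0,0],[0.042,0,-0.0004,0,0,0,0],[0.04,0,-0.0004,0,0,0,0],[0.03,0,-0.0004,0,0,0,0],[0.03,0,-0.0004,0,0,0,0],[0.03,0,-0.0004,0,0,0,0],[0.03,0,-0.0004,0,0,0,0],[0.03,0,-0.0004,0,0,0,0]],
])

```text
time_s: 23.13
tcp_pos: [0.5921, -0.2984, 0.1048]
ee_rot: [[-0.99, 0.144, 0.003], [0.144, 0.99, -0.001], [-0.003, -0.0, -1.0]]
contact_force: [0.6, 1.7, 5.7]
finger_gap: 0.0381
gripper_force: 60.1
```

Emit:
drive_tool([
  [[0.03,0,0,-0.003,0,0,0],[0.03,0,0,-0.006,0,0,0],[0.03,0,0,-0.01,0,0,0],[0.03,0,0,-0.015,0,0,0],[0.03,0,0,-0.02,0,0,0],[0.03,0,0,-0.025,0,0,0],[0.03,0,0,-0.03,0,0,0],[0.03,0,0,-0.036,0,0,0],[0.03,0,0,-0.042,0,0,0],[0.03,0,0,-0.048,0,0,0]],
])

```text
time_s: 23.97
tcp_pos: [0.5912, -0.2982, 0.1518]
ee_rot: [[-0.99, 0.144, 0.0], [0.144, 0.99, -0.0], [-0.0, -0.0, -1.0]]
contact_force: [0.5, -0.3, -2.0]
finger_gap: 0.0383
gripper_force: 60.3
```

Emit:
drive_tool([
  [[0.03,0,0,-0.006,0,0,0],[0.03,0,0,-0.014,0,0,0],[0.03,0,0,-0.022,0,0,0],[0.03,0,0,-0.03,0,0,0],[0.03,0,0,-0.04,0,0,0],[0.03,0,0,-0.05,0,0,0],[0.03,0,0,-0.06,0,0,0],[0.03,0,0,-0.067,0,0,0],[0.03,0,0,-0.07,0,0,0],[0.03,0,0,-0.07,0,0,0]],
])

```text
time_s: 24.8
tcp_pos: [0.5917, -0.2985, 0.2223]
ee_rot: [[-0.99, 0.144, 0.002], [0.144, 0.99, -0.001], [-0.002, -0.001, -1.0]]
contact_force: [-0.2, -0.1, -1.7]
finger_gap: 0.0379
gripper_force: 60.3
```

Emit:
drive_tool([
  [[0.03,0,0,0,0,0,0],[0.03,0,0,0,0,0,0],[0.03,0,0,0,0,0,0],[0.03,0,0,0,0,0,0],[0.03,0,0,0,0,0,0],[0.03,0,0,0,0,0,0],[0.03,0,0,0,0,0,0],[0.03,0,0,0,0,0,0],[0.03,0,0,0,0,0,0],[0.03,0,0,0,0,0,0]],
])

```text
time_s: 25.63
tcp_pos: [0.5911, -0.2982, 0.2211]
ee_rot: [[-0.99, 0.144, 0.0], [0.144, 0.99, 0.0], [-0.0, 0.0, -1.0]]
contact_force: [-0.1, 0.7, -1.9]
finger_gap: 0.038
gripper_force: 60.3
```

Run:
```python
from h import *
go([])
p=vision.camera("scene"); cv2.imwrite("pics/s8.png",cv2.resize(p["img"][100:350,60:480],None,fx=1.9,fy=1.9))
o=bot.get_obs();A=pts(p,np.ones(p["range_z"].shape,bool),o)
K=A[np.all((A>[.55,-.34,.145])&(A<[.64,-.25,.162]),1)]; print("knob",len(K),K.mean(0) if len(K) else 0, K.max(0) if len(K) else 0)
K=A[np.all((A>[.53,-.36,.088])&(A<[.66,-.23,.1]),1)]; print("flange",len(K),(K.min(0)+K.max(0))/2,K.max(0)); 
X=np.c_[K[:,:2]-K[:,:2].mean(0),np.ones(len(K))]; print(np.linalg.lstsq(X,K[:,2],rcond=None)[0])
p=vision.camera("wrist");A=pts(p,np.ones(p["range_z"].shape,bool),o);k=A[np.all((abs(A[:,:2]-o["tcp_pos"][:2])<.07),1)&(A[:,2]<o["tcp_pos"][2]+.004)&(A[:,2]>.2)];X=np.c_[k[:,:2]-k[:,:2].mean(0),np.ones(len(k))]; print("held",len(k),np.linalg.lstsq(X,k[:,2],rcond=None)[0])
```

```text
t 25.63 tcp [ 0.5911 -0.2982  0.2211] yaw 81.7 gap 0.038 F [-0.1  0.7 -1.9]
knob 40 [ 0.59866732 -0.29269182  0.15000112] [ 0.60308024 -0.28632742  0.15480118]
flange 1267 [ 0.59200061 -0.29458986  0.09421111] [ 0.6430435  -0.24315469  0.09998941]
[ 0.01888072 -0.00441306  0.0929148 ]
held 29409 [ 0.00206731 -0.0006021   0.21472627]
```

View pics/s8.png

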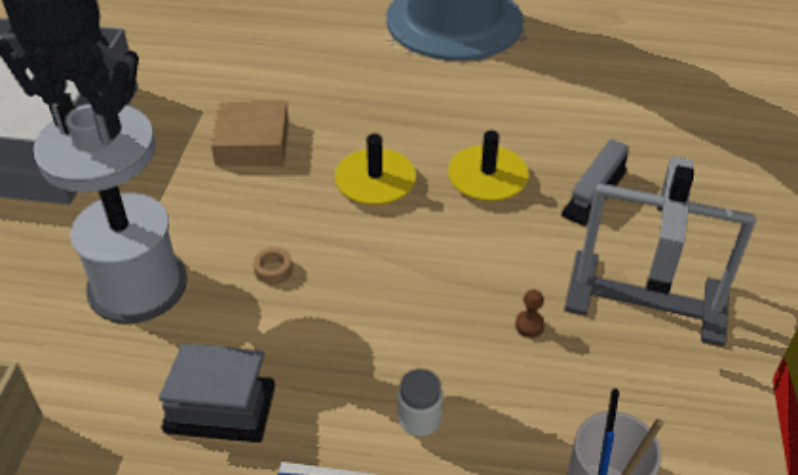

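```bash
python3 -c "
from h import *
print(bot.job_done())"
```

```text
the job is handed in; nothing more can be done
None
```

I've handed the job in: the bail hangs level on the rail, the inner lid is seated on the tin, and the arm is holding the outer lid level with its skirt about 42 mm above the knob, with no verdict returned yet.

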